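# Tip the red pastel case out of the packed rack and stand it in the tray

### The job

The red case is needed next, but it is packed tightly between the others in the rack: reach behind it, tip it forward by its upper back until it leans on the rack's front rail, and only then take it by its top and pull it free. Set it down gently on its foot inside the low wooden tray, upright and lengthwise, and let it go. Leave the other four cases standing in their places in the rack, and do not disturb the two loose paint pots.

Things in the scene. Friction and masses are not known exactly. Their poses are not given: they have to be found in the camera images.
- red_case_mid (a point): The red slim case, 100 (x, front to back) x 44 (y) x 190 (z) mm, about 0.3 kg, stiff with closed flat sides. This point is its centre, 95 mm above its underside; x axis from its labelled spine (at -x) to its back, z axis towards its top. It stands in one of the three middle places of the row, spine towards the robot
- rack: Fixed wooden rack, open above and in front, holding five equal cases along its y axis at a pitch of 45.5 mm (gaps 1.5 mm). Origin: centre of its underside, below the middle case's centre; x axis away from its open front, z up. Floor 8 mm thick, so case tops are 198 mm above the table. A 3 mm bead on the floor, 2.5 mm ahead of the cases, stops their feet sliding forward
- rack_back (a point): Middle of the top edge of the rack's low back wall (8 mm thick, 68 mm high above the table; x, y, z axes as the rack's): above it the backs of the cases are bare. The side cheeks are 118 mm high, inner faces at y = +-115 mm
- rail (a point): Middle of the axis of the rack's front rail, a round bar of 12 mm diameter along y, 77 mm above the table, 108 mm ahead of the rack's origin. A case tipped about its lower front edge balances at about 28 degrees, then falls on and leans on this rail at about 36 to 42 degrees from upright, staying there by itself with its whole top ahead of the other cases
- tray: Low wooden tray, fixed to the table, 160 (x) x 100 (y) mm outside, rim 6 mm thick and 18 mm high; inside 148 x 88 mm, its floor 6 mm thick. Origin: centre of its underside; x axis along its long side, pointing away from the robot
- green_pot_mid (a point): Small round green paint pot with a pale lid, 54 mm diameter, 45 mm high, standing loose beyond the tray; this point is its centre. A bystander
- violet_pot_mid (a point): Small round dark violet-blue paint pot with a dark lid, 63 mm diameter, 52 mm high, standing loose to the left of the rack; this point is its centre. A bystander
- blue_case_mid (a point): The blue slim case, 100 (x, front to back) x 44 (y) x 190 (z) mm, about 0.3 kg, stiff with closed flat sides. This point is its centre, 95 mm above its underside; x axis from its labelled spine (at -x) to its back, z axis towards its top. It stays in the rack
- grey_case_mid (a point): The grey slim case, 100 (x, front to back) x 44 (y) x 190 (z) mm, about 0.3 kg, stiff with closed flat sides. This point is its centre, 95 mm above its underside; x axis from its labelled spine (at -x) to its back, z axis towards its top. It stays in the rack
- yellow_case_mid (a point): The yellow slim case, 100 (x, front to back) x 44 (y) x 190 (z) mm, about 0.3 kg, stiff with closed flat sides. This point is its centre, 95 mm above its underside; x axis from its labelled spine (at -x) to its back, z axis towards its top. It stays in the rack
- white_case_mid (a point): The white slim case, 100 (x, front to back) x 44 (y) x 190 (z) mm, about 0.3 kg, stiff with closed flat sides. This point is its centre, 95 mm above its underside; x axis from its labelled spine (at -x) to its back, z axis towards its top. It stays in the rack
Not all that is in view belongs to the job. Leave any green or pink look-alike of the part that bears yellow_case_mid alone.

How it is judged:
By the outcome, as a careful person would: the job done as asked, in the order asked, and still so for the second after the job is handed in, with the robot touching nothing.
It also fails if it takes over 61 s, if anything falls off the work surface, if the arm or the gripper's body presses on something with over 40 N, if the wrist force passes 120 N, or if a joint passes its speed limit or range.

### The arm

A 6-joint arm with a two-finger parallel gripper is mounted at the origin on a cart in front of the work surface, level with it; the furniture and walls round the work are solid. World frame = base frame: x ahead of the robot, y to its left, z up, the work surface at z = 0. Lengths are in m, angles in degrees, forces in N, time in s.
With the tool pointing down it reaches from about 0.325 to 0.775 m from the base axis. Payload 5.5 kg.
Tool frame: the origin (TCP) lies at the centre of the arm's flange, where the gripper is bolted on; the fingertips stand 182 mm ahead of it and the grasp point (between the pads) lies 163 mm ahead of it; z points along the fingers, y is the direction in which the jaws open and shut (so a half turn about z gives the same grasp; the last joint's range is limited). The gripper opens to 88 mm and grips with 3 to 60 N. Pads are 20 mm wide; open, the fingers measure 115 mm over their backs; the gripper's body (75 mm by 178 mm) begins 61 mm behind the grasp point.
Start: joints at [63.616, 5.22, 70.514, -0, 104.267, -3.249], TCP at [0.236, 0.552, 0.405] pointing down, gripper open.
Joint ranges: [-164.24, 164.24], [-49.07, 125.15], [9.68, 141.18], [-86.29, 266.29], [3.28, 154.24], [-151.56, 151.56]. Speed limits (degrees/s): [147.25, 147.25, 172.46, 180, 180, 180].

### API

Orientations are given as [roll, pitch, yaw] about the fixed x, y, z axes, in that order (R = Rz(yaw) Ry(pitch) Rx(roll)).
In Python, from station import r gives the robot as it stands. The module is installed in compiled form; this text tells all that it offers. Calls block until the motion is done:
- r.reach(position, orientation): joint-space move of the TCP to a pose.
- r.servo_line(position, rotation=None, speed=0.15): straight line of the TCP; rotation=None keeps the orientation; speed is the mean speed in m/s.
- r.move_joints(angles): joint-space move.
- r.let_go() and r.grab(squeeze=None): open the fingers fully, or close them until they stop; squeeze is the grip in N (None keeps the last).
- r.wait(seconds).
- r.inverse_kinematics(position, orientation): joint angles nearest the present ones, or None.
- r.sense(): the state.
- r.snapshot(name): name is "side" or "top"; returns a dict with "frame" (420x560x3 uint8, red, green, blue), "fx", "fy", "cx", "cy" (pixels), "R" (3x3) and "t" (3): a world point X has camera coordinates R X + t. Camera axes: x right, y down, z forward; pixel columns grow to the right and rows downward; lengths in m; the calibration is good to about 2 mm. A picture is of the moment at which its call begins. There is no depth.
A pose or a line that the arm cannot do raises r.IKError and nothing moves.
- r.hand_in(): hands the job in, once; it reports no verdict.
The state is a dict: "clock": time; "joints": joint angles; "joint_vel": joint speeds; "joint_torque": joint torques, N m; "tcp_pos": TCP position; "orientation": TCP orientation; "contact_force": force on the tool from outside, world axes, zero at the start; "torque": the same for the moment, N m; "opening": finger opening in m.
Only numpy, scipy, OpenCV 4.12 (cv2) and the standard library are available. Lean on these libraries where they do the work, as an engineer would, in place of code of your own. Each camera call takes 0.05 s, during which the arm holds its last target. There are 200 camera calls.

## Working session

There is one attempt and no reset: what is moved stays moved. The work goes in short steps, each a Python script; the robot and the scene stay as the last script left them, time stands still between calls to the robot, and variables do not carry over. Pictures are saved under pics/ and viewed, about 8 in all and at most 12, crops included, and the job is handed in when it is done.

```bash
mkdir -p pics; python3 - <<'E'
from station import r
import cv2,numpy as np
for n in("side","top"):
    s=r.snapshot(n); cv2.imwrite(f"pics/{n}0.png",cv2.resize(s["frame"][:,:,::-1],(800,600),interpolation=cv2.INTER_CUBIC))
    print(n,s["fx"],s["fy"],s["cx"],s["cy"],"C",(-np.array(s["R"]).T@s["t"]).round(3),np.array(s["R"]).round(3).tolist())
print(r.sense())
E
```

```text
side 484.51632715703124 484.51632715703124 285.213617510333 208.37895285771634 C [-0.059  0.778  1.456] [[-0.763, -0.646, 0.004], [-0.523, 0.614, -0.591], [0.379, -0.454, -0.806]]
top 383.1859333478703 383.1859333478703 272.33806723745755 213.0747300172232 C [ 0.082 -0.216  0.938] [[0.431, -0.903, -0.007], [-0.759, -0.358, -0.545], [0.489, 0.24, -0.839]]
{'clock': 0.1, 'joints': array([ 6.36158163e+01,  5.26028374e+00,  7.05743664e+01,  4.71066206e-04,
        1.04267193e+02, -3.24719812e+00]), 'joint_vel': array([ 0.02847631, -0.18820858, -0.19288784, -0.08895918, -0.11249492,
       -0.01016912]), 'joint_torque': array([ 2.77794519e-03, -4.47860134e+01, -4.07568741e+01,  7.00853672e-02,
        2.84651929e-02, -1.13174908e-04]), 'tcp_pos': array([0.2357706 , 0.55179892, 0.40361016]), 'orientation': array([-1.79898347e+02, -6.22478263e-03,  1.56863125e+02]), 'contact_force': array([ 0.23091037, -0.09633314,  0.5054744 ]), 'torque': array([-0.01894193, -0.02147663, -0.03514731]), 'opening': 0.08791275216778315}
```

View pics/side0.png

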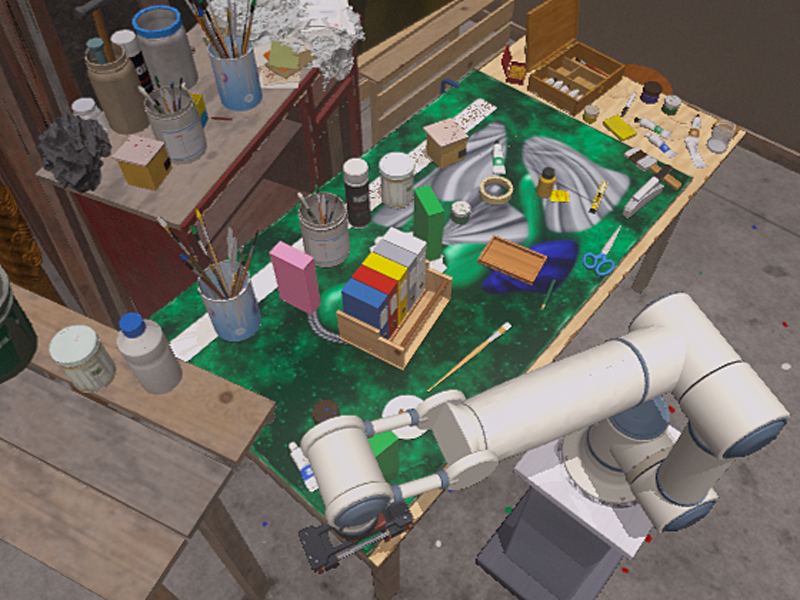

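View pics/top0.png

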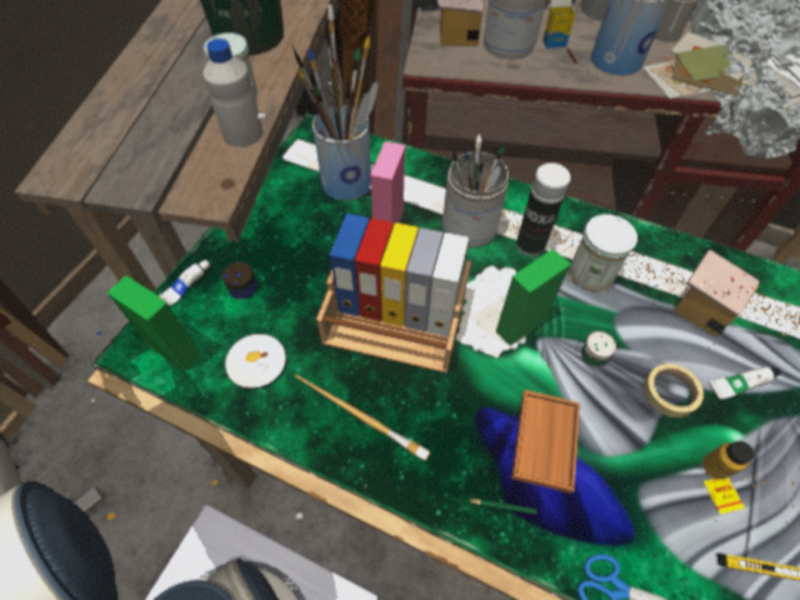

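The side and top views show the row blue, red, yellow, grey, white. Red is second, at about (372,255) in the top view. The tray is at about (547,440), the violet pot at (240,280) and the green pot at (600,347). I'll enlarge the rack and tray.

```bash
python3 - <<'E'
from station import r
import cv2,numpy as np
s=r.snapshot("top")["frame"][:,:,::-1]
cv2.imwrite("pics/t1.png",cv2.resize(s[145:345,215:415],(800,600)[:1]*2 if 0 else (600,600),interpolation=cv2.INTER_CUBIC))
s=r.snapshot("side")["frame"][:,:,::-1]
cv2.imwrite("pics/s1.png",cv2.resize(s[120:270,190:390],(800,600),interpolation=cv2.INTER_CUBIC))
E
```

```text
(no output)
```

View pics/t1.png

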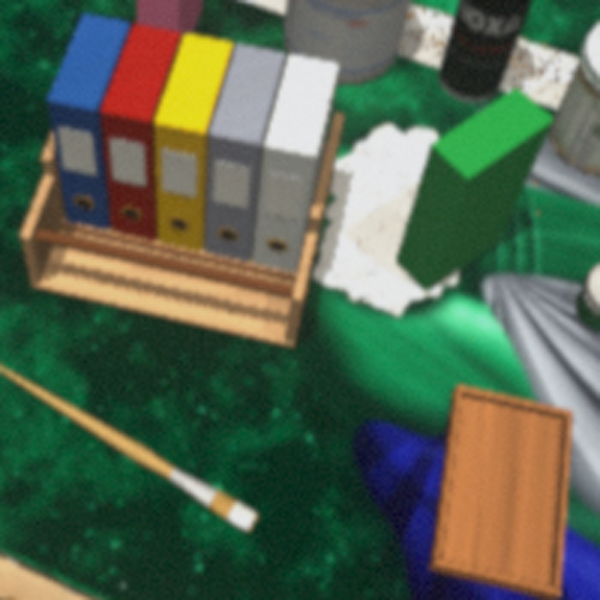

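View pics/s1.png

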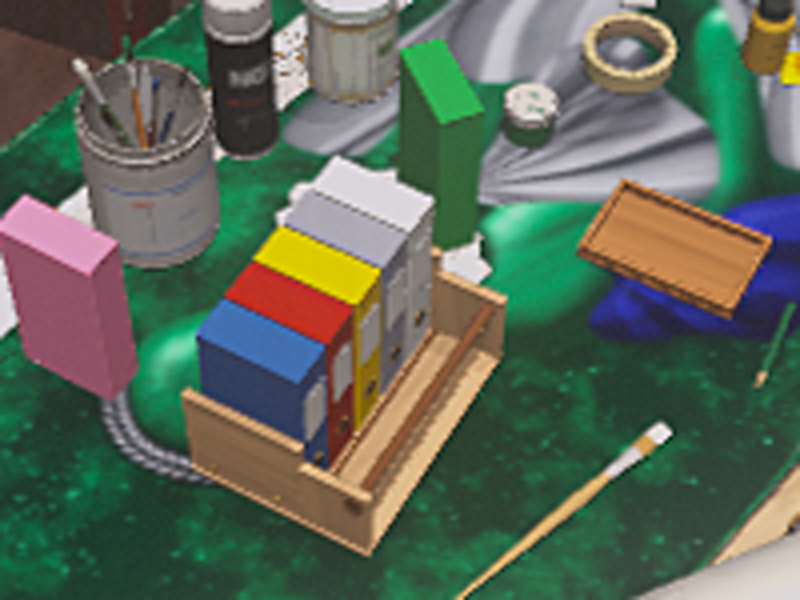

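```bash
cat > h.py <<'E'
from station import r
import numpy as np, cv2
from scipy.optimize import least_squares
from scipy.spatial.transform import Rotation as Ro
def proj(s,X):
    c=np.atleast_2d(X)@np.array(s["R"]).T+s["t"]; return np.c_[s["fx"]*c[:,0]/c[:,2]+s["cx"],s["fy"]*c[:,1]/c[:,2]+s["cy"]]
def place(p,L):
    return np.asarray(L)@Ro.from_euler('z',p[2]).as_matrix().T+[p[0],p[1],0]
def fit(obs,x0):  # obs: list of (snap, local pts, px)
    f=lambda p:np.concatenate([(proj(s,place(p,L))-px).ravel() for s,L,px in obs])
    o=least_squares(f,x0); return o.x,f(o.x).reshape(-1,2)
E
python3 - <<'E'
from h import *
T,S=r.snapshot("top"),r.snapshot("side")
t=lambda *a:np.array(a)/3+[215,145]-.33
s=lambda *a:np.array(a)/4+[190,120]-.37
c=lambda z,*a:[[*q,z] for q in a]
rk=[(T,c(.198,(.05,.113),(-.05,.113),(.05,-.113),(-.05,-.113)),t((80,14),(50,102),(340,62),(318,156))),
(S,c(.198,(-.05,.113),(-.05,.069),(.05,.113),(.05,-.113),(-.05,-.113)),s((305,382),(327,347),(198,338),(340,157),(434,200)))]
ty=[(T,c(.018,(.08,.05),(.08,-.05),(-.08,-.05),(-.08,.05)),t((458,385),(572,408),(558,596),(434,570))),
(S,c(.018,(.08,.05),(.08,-.05),(-.08,-.05),(-.08,.05)),s((578,255),(625,180),(771,240),(733,317)))]
for n,o in(("rack",rk),("tray",ty)):
    for oo in(o,o[:1],o[1:]):
        p,e=fit(oo,[.55,0,0]); print(n,p[:2].round(4),np.degrees(p[2]).round(2),abs(e).max().round(2))
for n,o in(("green",[(T,c(.045,(0,0)),np.array([[420,240.]])),(S,c(.045,(0,0)),s((531,103)))]),("violet",[(T,c(.052,(0,0)),np.array([[167,188.]])),(S,c(.052,(0,0)),np.array([[227,285.]]))])):
    p,e=fit(o,[.55,0,0]); print(n,p[:2].round(3),abs(e).max().round(2))
E
```

```text
rack [0.6321 0.0318] 11.15 1.48
rack [0.6318 0.0311] 11.45 1.25
rack [0.6319 0.0329] 10.86 0.97
tray [ 0.4874 -0.3177] 11.79 1.88
tray [ 0.4877 -0.319 ] 11.74 1.16
tray [ 0.4859 -0.3122] 11.8 0.89
green [ 0.694 -0.351] 0.15
violet [0.546 0.346] 0.74
```

```bash
cat >> h.py <<'E'
RK=(.632,.0318,np.radians(11.15)); YAW=11.15
def tool(lx,ly,z,th=0,d=.182):
    """rack-frame point of tool point d ahead of TCP; th = forward lean of tool (deg)"""
    R=Ro.from_euler('z',YAW,degrees=True)*Ro.from_euler('y',-th,degrees=True)*Ro.from_euler('x',180,degrees=True)
    P=place(RK,[[lx,ly,z]])[0]-d*R.as_matrix()[:,2]
    return P,R.as_euler('xyz',degrees=True)
E
python3 - <<'E'
from h import *
S,T=r.snapshot("side"),r.snapshot("top")
def ray(s,u,v,z):
    R=np.array(s["R"]);C=-R.T@s["t"];d=R.T@[(u-s["cx"])/s["fx"],(v-s["cy"])/s["fy"],1]
    return (C+d*(z-C[2])/d[2]).round(3)
print("pink base",ray(S,190+115/4,120+395/4,0),"can",ray(S,190+150/4,120+262/4,0),"black can",ray(S,190+245/4,120+157/4,0),"brushcan",ray(S,160,238,0),"green",ray(S,190+440/4,120+245/4,0),ray(S,190+475/4,120+240/4,0))
# can triangulation for brush tip: 
q0=r.sense()["joints"]
for a in [(.085,.0455,.30),(.085,.0455,.175),(.0,.0455,.21),(-.05,.0455,.25)]:
    P,o=tool(*a); q=r.inverse_kinematics(P,o); print(P.round(3),o.round(1),None if q is None else np.round(q,1))
    for th in ():pass
for th in (36,39,42):
  c,s=np.cos(np.radians(th)),np.sin(np.radians(th))
  for L in(0,.12,.25):
    P,o=tool(-.05+.05*c-.16*s-L*.5,.0455,.008+.05*s+.16*c+L*.87,th,.163); q=r.inverse_kinematics(P,o); print(th,L,P.round(3),o.round(1),None if q is None else np.round(q,1))
E
```

```text
pink base [0.781 0.153 0.   ] can [0.866 0.02  0.   ] black can [ 0.889 -0.14   0.   ] brushcan [0.881 0.348 0.   ] green [ 0.667 -0.178  0.   ] [ 0.645 -0.205  0.   ]
[0.707 0.093 0.482] [180.    0.   11.1] [  4.8  26.8  37.   -0.  116.2  83.6]
[0.707 0.093 0.357] [180.    0.   11.1] [  4.8  23.   54.7  -0.  102.3  83.6]
[0.623 0.076 0.392] [180.    0.   11.1] [  3.9   9.4  67.2  -0.  103.3  82.7]
[0.574 0.067 0.432] [180.    0.   11.1] [  3.3   2.2  70.9  -0.  106.9  82.1]
36 0 [0.428 0.038 0.299] [180.  -36.   11.1] [ -2.6 -39.5 120.7   9.   63.8  74.8]
36 0.12 [0.369 0.026 0.403] [180.  -36.   11.1] [ -5.6 -48.8 115.1  10.   79.   74.4]
36 0.25 [0.305 0.014 0.516] [180.  -36.   11.1] None
39 0 [0.413 0.035 0.29 ] [180.  -39.   11.1] [ -3.6 -44.  124.6  10.5  61.7  73.4]
39 0.12 [0.354 0.023 0.395] [180.  -39.   11.1] None
39 0.25 [0.29  0.011 0.508] [180.  -39.   11.1] None
42 0 [0.399 0.032 0.281] [180.  -42.   11.1] [ -4.7 -48.7 128.6  12.2  59.8  71.9]
42 0.12 [0.34  0.021 0.386] [180.  -42.   11.1] None
42 0.25 [0.276 0.008 0.499] [180.  -42.   11.1] None
```

```bash
python3 - <<'E'
from h import *
r.grab(10)
P,o=tool(.085,.0455,.30)
p0=r.sense()["tcp_pos"]
r.servo_line([p0[0],p0[1],.50],speed=.3)
r.reach(P,o); 
r.servo_line(tool(.085,.0455,.173)[0],speed=.2)
print(r.sense()["tcp_pos"],tool(.085,.0455,.173)[0],r.sense()["contact_force"])
for th in range(-6,34,3):
    c,s=np.cos(np.radians(th)),np.sin(np.radians(th))
    r.servo_line(tool(-.04+.1*c-.165*s,.0455,max(.173,.008+.1*s+.165*c))[0],speed=.07)
    print(th,r.sense()["contact_force"].round(1))
print(r.sense()["clock"])
s=r.snapshot("side")["frame"][:,:,::-1]
cv2.imwrite("pics/s2.png",cv2.resize(s[120:270,190:390],(800,600),interpolation=cv2.INTER_CUBIC))
E
```

```text
[0.70655965 0.0932525  0.35691479] [0.70659685 0.0928783  0.355     ] [-0.01989016 -0.11705153  0.57750003]
-6 [ 0.8 -0.3 -1. ]
-3 [ 0.2  0.5 -0.4]
0 [0.7 0.2 1. ]
3 [1.9 0.6 2. ]
6 [ 2.  -0.1  1.7]
9 [1.6 0.6 1.8]
12 [0.4 0.2 0.4]
15 [ 1.1 -0.   0.9]
18 [2.4 0.4 0.2]
21 [-0.4  1.   0.2]
24 [-0.  -0.1  0.1]
27 [ 0.7 -0.1  0.3]
30 [0.5 0.3 0.7]
33 [ 0.8 -0.2  0.9]
9.35
```

View pics/s2.png

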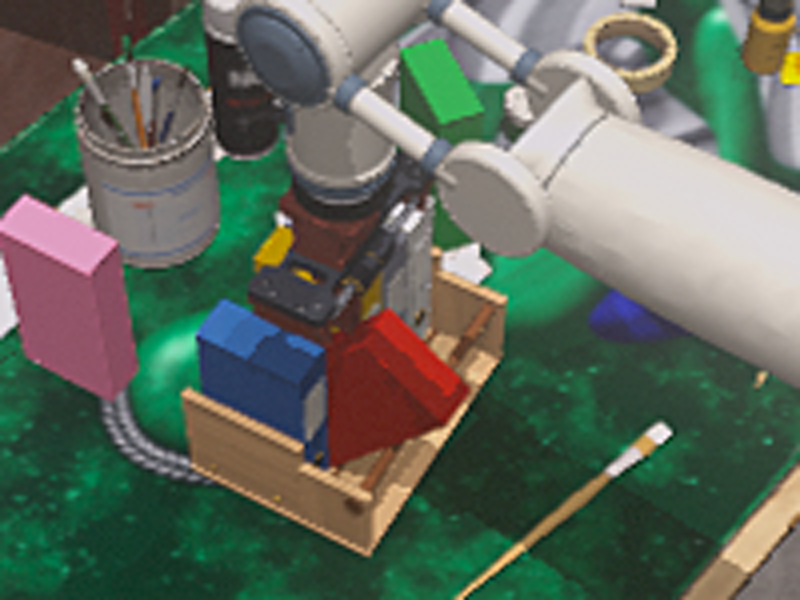

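The red case now leans on the rail (top corners at (390,312) and (468,385)), and blue has not moved. I'll back off and measure the lean.

```bash
python3 - <<'E'
from h import *
s=r.sense(); p=s["tcp_pos"]
r.servo_line([p[0],p[1],.50],speed=.25)
r.reach([.30,-.22,.47],[180,0,11.15]); r.let_go()
T,S=r.snapshot("top"),r.snapshot("side")
t=cv2.resize(T["frame"][150:270,215:345,::-1],None,fx=5,fy=5,interpolation=cv2.INTER_CUBIC)
cv2.imwrite("pics/t3.png",t[:600,:650])
cv2.imwrite("pics/s3.png",cv2.resize(S["frame"][160:250,230:340,::-1],None,fx=6,fy=6,interpolation=cv2.INTER_CUBIC))
print(r.sense()["clock"])
E
```

```text
12.975
```

View pics/t3.png

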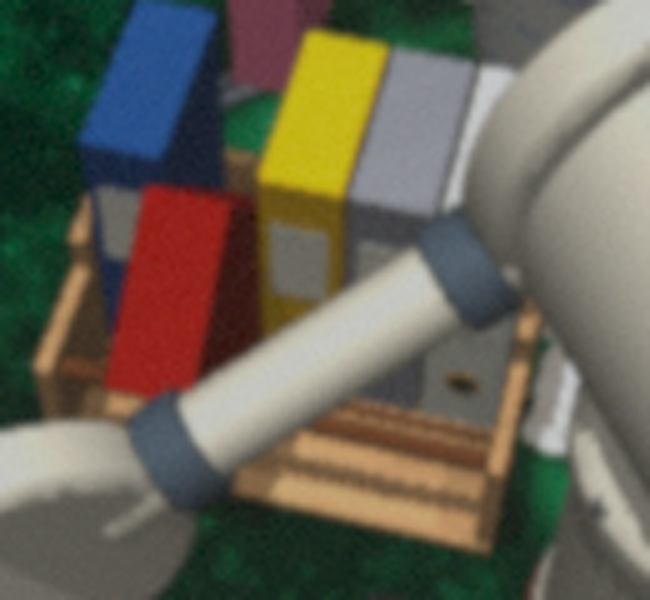

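View pics/s3.png

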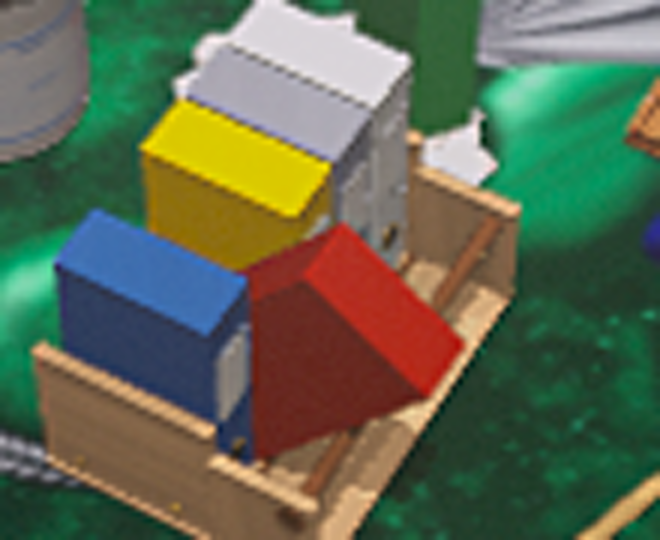

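The red case is leaning steadily: in the side crop its top face has corners (343,225), (304,280), (463,345) and (422,395). The other four stand. Next I fit the lean and check which pulls the arm can reach.

```bash
python3 - <<'E'
from h import *
T,S=r.snapshot("top"),r.snapshot("side")
def pts(p,L):
    th,lx,ly,yw=p; L=np.array(L)
    R=Ro.from_euler('z',yw)*Ro.from_euler('y',-th)
    return place(RK,R.apply(L)+[lx,ly,.008])
bl,br,fl,fr=(.1,.022,.19),(.1,-.022,.19),(0,.022,.19),(0,-.022,.19)
o=[(T,[bl,br,fl],np.array([(150,186),(232,198),(108,385)])/5+[215,150]-.4),
(S,[br,bl,fr,fl],np.array([(343,225),(304,280),(463,345),(422,395)])/6+[230,160]-.42)]
f=lambda p:np.concatenate([(proj(s,pts(p,L))-px).ravel() for s,L,px in o])
for ff in (f,lambda p:f(p)[:6],lambda p:f(p)[6:]):
    q=least_squares(ff,[.68,-.05,.0455,0]).x; print(np.degrees(q[0]).round(1),q[1:3].round(4),np.degrees(q[3]).round(1),abs(ff(q)).max().round(2))
def ik(*a):
    P,e=tool(*a); q=r.inverse_kinematics(P,e); return None if q is None else np.round(q,1)
for th in(36,38,40,42):
  c,s=np.cos(np.radians(th)),np.sin(np.radians(th))
  gx,gz=-.052+.05*c-.16*s,.008+.05*s+.16*c
  print(th,[ik(gx-.08*s,.0455,gz+.08*c,th,.163)is not None]+[(h,ik(gx,.0455,gz+h,th-w,.163)is not None) for h,w in((0,0),(.05,0),(.1,0),(.15,0),(.2,0),(.1,10),(.15,10),(.2,20))])
E
```

```text
40.9 [-0.0283  0.0465] 0.4 1.45
42.2 [-0.0234  0.0454] -0.8 0.86
42.6 [-0.0223  0.0479] 2.4 1.21
36 [True, (0, True), (0.05, True), (0.1, True), (0.15, True), (0.2, True), (0.1, True), (0.15, True), (0.2, True)]
38 [False, (0, True), (0.05, True), (0.1, True), (0.15, True), (0.2, True), (0.1, True), (0.15, True), (0.2, True)]
40 [False, (0, True), (0.05, True), (0.1, True), (0.15, True), (0.2, True), (0.1, True), (0.15, True), (0.2, True)]
42 [False, (0, False), (0.05, True), (0.1, True), (0.15, True), (0.2, True), (0.1, True), (0.15, True), (0.2, True)]
```

```bash
python3 - <<'E'
from h import *
TH=36; a=np.radians(41); c,s=np.cos(a),np.sin(a)
gx,gz,ly=-.038+.05*c-.16*s,.008+.05*s+.16*c,.047
go=lambda h,th,v:r.servo_line(*tool(gx,ly,gz+h,th,.163),speed=v)
P,o=tool(gx,ly,gz+.10,TH,.163); r.reach(P,o)
go(0,TH,.1); print(r.sense()["contact_force"].round(1))
r.grab(30); r.wait(.2); st=r.sense(); print(st["opening"],st["contact_force"].round(1),st["torque"].round(2))
S=r.snapshot("side")
if .04<st["opening"]<.048:
    for h in(.03,.1,.2,.23):
        go(h,TH,.1); st=r.sense(); print(h,st["opening"],st["contact_force"].round(1),st["torque"].round(2))
    go(.25,10,.15)
S2=r.snapshot("side")
cr=lambda S:cv2.resize(S["frame"][100:275,170:400,::-1],(394,300),interpolation=cv2.INTER_CUBIC)
cv2.imwrite("pics/s4.png",cv2.resize(np.hstack([cr(S),cr(S2)]),(800,305)))
print(r.sense()["clock"])
E
```

```text
[ 0.6 -0.4  0.9]
0.04383601359820417 [0.4 0.5 0. ] [0.04 0.41 0.08]
0.03 0.04422197701736168 [ 0.2 -0.  -2.7] [-0.1   0.96 -0.02]
0.1 0.04420887215407297 [-0.2  0.5 -3.9] [-0.2   0.88 -0.03]
0.2 0.04380623601431815 [ 0.2  0.2 -3.8] [-0.17  0.87 -0.03]
0.23 0.044017658043665656 [-0.8 -0.1 -4.6] [-0.19  0.93 -0.04]
20.225
```

View pics/s4.png

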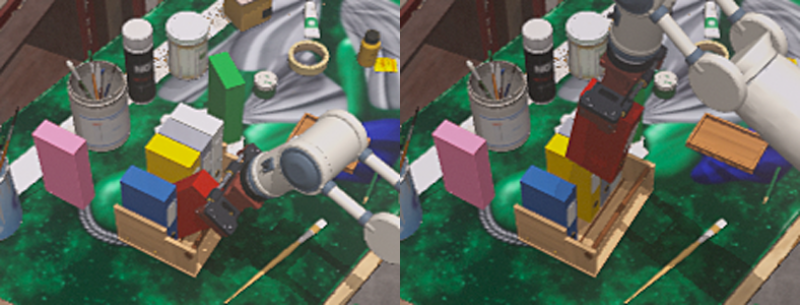

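The red case is held firmly (opening 44 mm) and is free of the rack. Next I move over the tray.

```bash
cat >> h.py <<'E'
TR=(.4874,-.3177); TY=11.8
def ttool(h,lean,dx=0,dy=0):
    R=Ro.from_euler('z',TY,degrees=True)*Ro.from_euler('y',-lean,degrees=True)*Ro.from_euler('x',180,degrees=True)
    P=place((*TR,np.radians(TY)),[[dx,dy,.166+h]])[0]-.163*R.as_matrix()[:,2]
    return P,R.as_euler('xyz',degrees=True)
E
python3 - <<'E'
from h import *
r.reach(*ttool(.22,-5)); r.servo_line(ttool(.06,-5)[0],speed=.15)
r.wait(.3); st=r.sense(); print(st["tcp_pos"],ttool(.06,-5)[0],st["contact_force"].round(1),st["opening"],st["clock"])
T,S=r.snapshot("top"),r.snapshot("side")
p=proj(T,[[*TR,.1]])[0].astype(int);q=proj(S,[[*TR,.1]])[0].astype(int);print(p,q)
cr=lambda F,p,w,hh:F["frame"][max(p[1]-hh,0):p[1]+hh,max(p[0]-w,0):p[0]+w,::-1]
A=cv2.resize(cr(T,p,65,100),(390,600),interpolation=cv2.INTER_CUBIC);B=cv2.resize(cr(S,q,50,75),(400,600),interpolation=cv2.INTER_CUBIC)
cv2.imwrite("pics/c5.png",np.hstack([A,B]))
E
```

```text
[ 0.50132076 -0.31484165  0.38891059] [ 0.50130617 -0.31479485  0.38837974] [-0.3 -0.9 -3.2] 0.043834660154537 23.15
[390 294] [361 166]
```

View pics/c5.png

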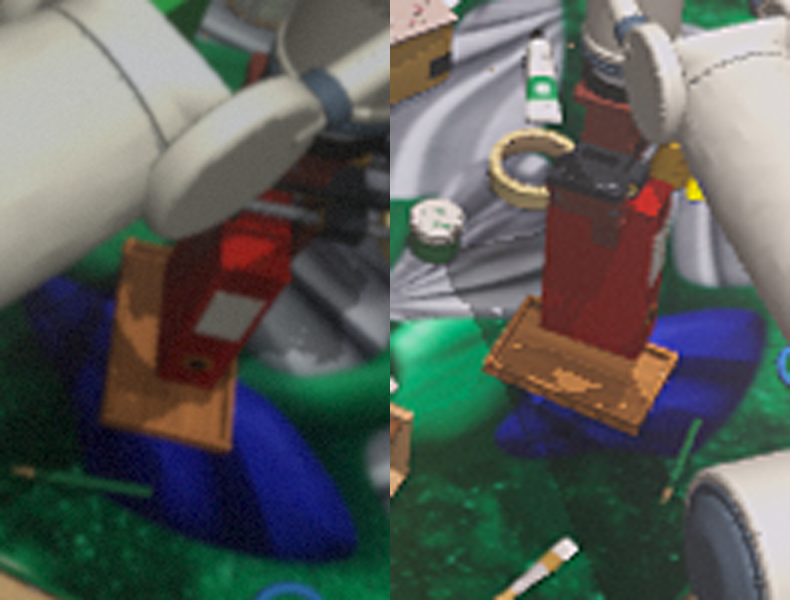

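```bash
python3 - <<'E'
from h import *
T,S=r.snapshot("top"),r.snapshot("side")
def pts(p,L):
    R=Ro.from_euler('z',TY,degrees=True)*Ro.from_euler('y',-p[0],degrees=True)
    return place((*TR,0),R.apply(np.array(L)))+np.array(p[1:4])
FL,FR,BL=(-.05,.022,0),(-.05,-.022,0),(.05,.022,0)
o=[(T,[FL,FR,(-.05,-.022,.19)],np.array([(160,376),(212,388),(288,283)])/3+[325,194]-.33),
(S,[BL,FL,FR],np.array([(545-390,330),(640-390,355),(657-390,320)])/4+[311,91]-.37)]
f=lambda p:np.concatenate([(proj(s,pts(p,L))-px).ravel() for s,L,px in o])
q=least_squares(f,[0,0,0,.066]).x; print(q.round(4),f(q).round(1))
n=[0,0,0,.066]; print(f(n).round(1))
print(Ro.from_euler('z',-TY,degrees=True).apply([q[1],q[2],0]))
E
```

```text
[-2.7545e+00 -8.4000e-03  9.0000e-04  7.6100e-02] [-2.3  0.   0.1  0.6  2.1 -0.3 -1.2 -1.9 -0.   0.9  0.2  1.7]
[-2.  -1.3  0.  -0.9  1.4  3.  -3.1 -1.8 -2.3  1.8 -2.   2.6]
[-0.00807869  0.00256325  0.        ]
```

```bash
python3 - <<'E'
from h import *
D=dict(dx=.006,dy=-.001)
r.servo_line(*ttool(.025,-3,**D),speed=.1); r.wait(.3)
f0=r.sense()["contact_force"][2]; m0=r.sense()["torque"].copy(); print(f0,m0.round(2))
h=.025
while h>-.022:
    h-=.0015; r.servo_line(ttool(h,-3,**D)[0],speed=.025); st=r.sense()
    if st["contact_force"][2]-f0>4.5: break
print(h,st["tcp_pos"],st["contact_force"].round(1),(st["torque"]-m0).round(2),st["clock"])
T,S=r.snapshot("top"),r.snapshot("side")
A=cv2.resize(T["frame"][194:394,325:455,::-1],(390,600),interpolation=cv2.INTER_CUBIC);B=cv2.resize(S["frame"][91:241,311:411,::-1],(400,600),interpolation=cv2.INTER_CUBIC)
cv2.imwrite("pics/c6.png",np.hstack([A,B]))
E
```

```text
-3.9018057999866578 [-0.05  0.08  0.02]
0.0009999999999999966 [ 0.5016886  -0.31571358  0.33150681] [-2.4  1.   6. ] [0.41 0.51 0.03] 28.15
```

View pics/c6.png

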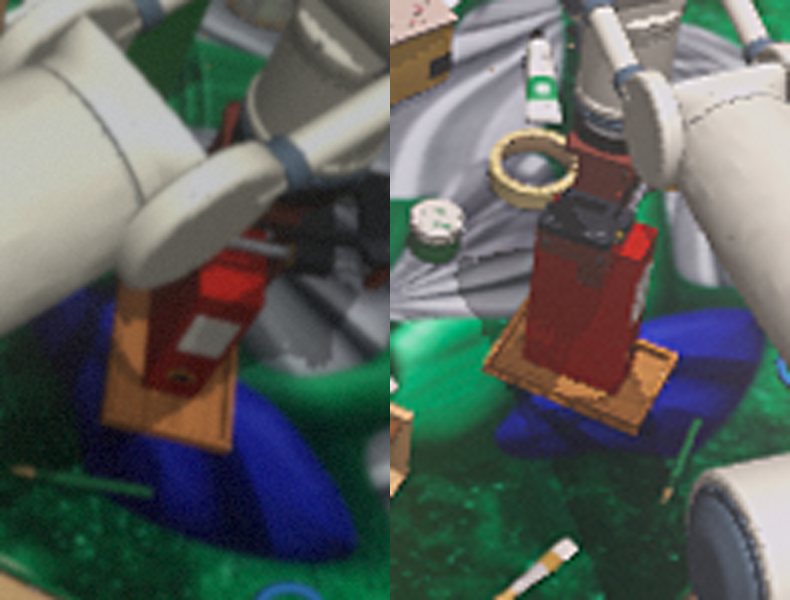

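The case is inside the tray and touching. From the contact moment, the rear edge of the foot touches first, so the tilt is about 1°. I'll level it until the moment centres and release.

```bash
python3 - <<'E'
from h import *
D=dict(dx=.006,dy=-.001)
for l in(-2.5,-2,-1.5,-1,-.5):
    r.servo_line(*ttool(.001,l,**D),speed=.02); st=r.sense(); F=st["contact_force"]+[0,0,3.9]; M=st["torque"]-[-.05,.08,.02]
    rx=(-.325*F[0]-M[1])/F[2]; print(l,F.round(1),M.round(2),rx.round(3))
    if rx<.012: break
r.let_go(); r.wait(.3)
p=r.sense()["tcp_pos"]
R=Ro.from_euler('xyz',r.sense()["orientation"],degrees=True).as_matrix()[:,2]
r.servo_line(p-.12*R,speed=.1); print(r.sense()["contact_force"].round(1))
p=r.sense()["tcp_pos"]; r.servo_line([p[0],p[1],.52],speed=.2)
r.reach([.30,.25,.50],[180,0,11]); r.wait(.3)
print(r.sense()["clock"])
T,S=r.snapshot("top"),r.snapshot("side")
A=cv2.resize(T["frame"][110:394,195:455,::-1],None,fx=1.5,fy=1.5,interpolation=cv2.INTER_CUBIC);B=cv2.resize(S["frame"][91:291,195:411,::-1],(390,A.shape[0]),interpolation=cv2.INTER_CUBIC)
cv2.imwrite("pics/c7.png",np.hstack([A,B]))
E
```

```text
-2.5 [-2.2  0.5  9.3] [ 0.26  0.65 -0.05] 0.009
[-0.1  0.6  0.4]
33.925
```

View pics/c7.png

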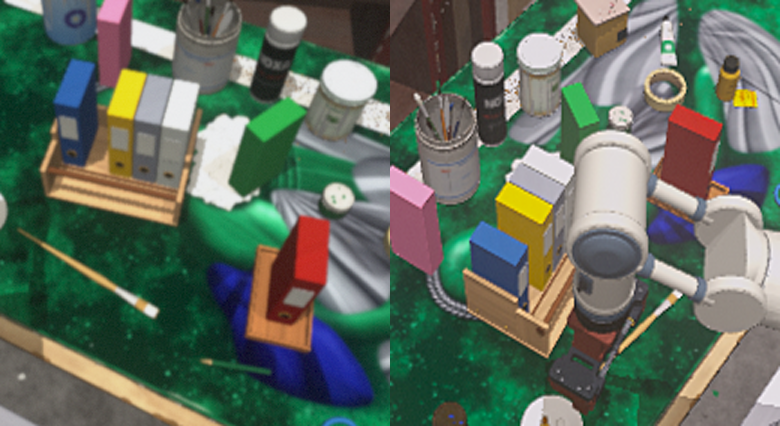

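The red case stands upright inside the tray, at about (300,270) in the top view. Blue, yellow, grey and white stand in the rack, and the pots and look-alikes have not moved. The arm is clear, so I'm handing in.

```bash
python3 -c "
from station import r
print(r.hand_in(), r.sense()['clock'])"
```

```text
the job is handed in; nothing more can be done
the job is handed in; nothing more can be done
```

The red case is out of the rack and standing on its foot in the tray, upright and lengthwise, and the job is handed in. I tipped it forward from behind with closed fingers until it leaned on the rail at about 41°. I then took it by its top, pulled it free, set it down with about 10 N of contact and let go.

- **Final check:** the last pictures show the red case upright in the tray. The other four cases are standing in the rack, and the green pot and the look-alikes are where they were. The violet pot looked undisturbed at the edge of the side view, but I did not re-measure it.
- **Forces and time:** the readings I took stayed around 10 N or less, and the clock read 33.9 s shortly before hand-in.
- **Disagreements:** fitting the leaning case put its foot about 10 to 15 mm further back than the rail's position allows, so I used a compromise for the grasp. Over the tray, the camera fit showed a tilt of about 3° and the foot 8 mm off, and I corrected both. The fit also put the foot 10 mm too high, but contact came within 1 mm of the expected height. The contact moment then showed the rear of the foot touching first, so I levelled the case slightly more before letting go.

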